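# Point out the mould and its lid, then switch on the curing lamp

### The arm

A 7-joint arm with a two-finger parallel gripper is mounted at the origin on the work surface. World frame = base frame: x ahead of the robot, y to its left, z up, the work surface at z = 0. Lengths are in mm, angles in rad, forces in N, time in s.
With the tool pointing down it reaches from about 400 to 875 mm from the base axis. Payload 19.3 kg.
Tool frame: the origin (TCP) lies at the very end of the fingers, on their centre line; the grasp point (between the pads) lies 19 mm behind it (env.grasp_offset is the distance from the TCP to the grasp point, in mm); z points along the fingers, y is the line along which they close (so a half turn about z gives the same grasp; the last joint's range is limited). The gripper opens to 85 mm and grips with 20 to 120 N. Pads are 22 mm wide; open, the fingers measure 114 mm over their backs; the gripper's body (76 mm by 85 mm) begins 54 mm behind the grasp point. The pads swing forward as they close: fully open they stand 13 mm farther back than shut.
Start: joints at [1.078, 0.521, -0.036, 1.599, 0.021, 1.021, -0.113], TCP at [256.419, -569.968, 210.791] pointing down, gripper open.
Joint ranges: [-2.91, 2.91], [-0.3, 2.13], [-1.5, 1.42], [0.17, 2.43], [-1.26, 4.41], [0.16, 1.93], [-2.52, 2.52]. Speed limits (rad/s): [1.89, 1.89, 2.39, 2.39, 3.01, 3.01, 3.01].

### API

Orientations are given as a unit quaternion [w, x, y, z].
In Python, from plant import env gives the robot as it stands.
- The arm moves only by the shell command python3 -m handwheel 'ROWS'. ROWS is text: rows parted by semicolons, each of 7 numbers parted by spaces: the shift along the tool's x, y, z in m, then the turn, a rotation vector about the tool's x, y, z in degrees, then the opening in per cent of the stroke, from 0 (shut) to 100 (fully open). A call has 1 to 8 rows; each row shifts and turns the commanded pose from where the row before left it, along the tool's axes as they then stand; what a row does not reach is not made up. A row lasts 1/10 s, in which the tool goes at most 50 mm and 8.59 degrees, less where a joint would pass 70% of its speed; a pose out of reach is approached as far as the arm can. A call with a gripper value outside its range is refused whole. The fingers move at their own pace and stop on an object; the grip force is fixed at half the most. Time passes only in rows, so rows that do not move let the fingers close. It gives the time, the measured TCP pose, the force, the opening and the grip force at its end, in the units of the state.
- env.state(): the state, without advancing time (a new reading comes with each control period).
- env.get_image(name): name is "side" or "top"; returns the picture (400x640x3 uint8, blue, green, red); there is no depth.
- env.calibration(name): a dict with "camera_matrix" (3x3 intrinsics, pixels), "rvec" (rotation vector, rad) and "tvec" (3), from world to camera coordinates, as OpenCV has them. Camera axes: x right, y down, z forward; pixel columns grow to the right and rows downward; lengths in mm; the calibration is good to about 2 mm. A picture is of the moment at which its call begins. calibration takes no time and is no camera call.
- env.finish_job(): hands the job in; it is judged then, once.
Trained networks look in the newest picture that a camera, given by its name, has taken for a name from the list of things; names that differ only in an ending like _2 or _b are one class to them, and where a whole thing is asked for, a point or a joint stands for the part that bears it (a point fixed in the world has none). Each returns a list of dicts, best first, with "p" (0 to 1); they miss things now and then, are a little off and sometimes report something else, mostly with a low value. They report only what shows in the picture. A call takes as long as a camera call. They do not tell look-alikes from the thing itself.
- env.cut_out(camera, name): "mask" (400x640 bool, what is visible of it) and "bbox" ([left, top, right, bottom] in pixels, round what is visible of it).
- env.spot_point(camera, name): "location" ([column, row] in pixels: a listed point, or the origin of a listed thing).
The state is a dict: "time": time; "joint_positions": joint angles; "joint_vel": joint speeds; "tau": joint torques, N m; "tool_pos": TCP position; "eef_rot": TCP orientation; "wrist_force": force on the tool from outside, world axes, zero at the start; "torque": the same for the moment, N m; "finger_gap": finger opening in mm; "grip_force": force on a finger pad.
Only numpy, scipy, OpenCV 4.12 (cv2) and the standard library are available. Lean on these libraries where they do the work, as an engineer would, in place of code of your own. Each camera call takes 0.05 s, during which the arm holds its last target. There are 200 camera calls.

### The job

Show your bench partner which casting to close and cure: point down at the large square mould, fingertips just above its middle (no more than 5 cm) without touching it, and keep still there for two seconds; then point in the same way, just as long, at the lid that fits it. Then push the toggle lever on the curing lamp's switch box fully over to its far side, away from the robot and move clear of it. Touch no mould or lid, shift nothing else on the table, and stay at least 6 cm above the other moulds and lids so that you never point at a wrong one.

Things in the scene. Friction and masses are not known exactly. Their poses are not given: they have to be found in the camera images.
- mould_square_large: THE MOULD TO POINT AT: the large square casting mould: white plastic open tray, 80 x 80 mm outside, 25 mm high, 5 mm walls and floor; loose, lying level on the table, mouth up. Origin: centre of its underside, z up, x and y along its sides.
- mould_square_large_mouth (a point): Centre of the mouth of mould_square_large, level with its rim (25 mm above the table; the tray is hollow below this point).
- mould_square_small: Another mould, a small square casting mould: white plastic open tray, 54 x 54 mm outside, 25 mm high, 5 mm walls and floor; loose, lying level on the table, mouth up. Origin: centre of its underside, z up, x and y along its sides.
- mould_square_small_mouth (a point): Centre of the mouth of mould_square_small, level with its rim (25 mm above the table; the tray is hollow below this point).
- mould_round: Another mould, a round casting mould: white plastic open tray, 84 mm across outside, 25 mm high, 5 mm walls and floor; loose, lying level on the table, mouth up. Origin: centre of its underside, z up, x and y along its sides.
- mould_round_mouth (a point): Centre of the mouth of mould_round, level with its rim (25 mm above the table; the tray is hollow below this point).
- lid_square_large: Large square lid: white plastic plate, 84 x 84 mm, 10 mm thick, with a round knob (16 mm across) in its middle, top of the knob 22 mm above the table; loose, lying level on the table. It fits mould_square_large. Origin: centre of its underside, z up.
- lid_square_large_top (a point): Top of the knob in the middle of lid_square_large, 22 mm above the table.
- lid_square_small: Small square lid: white plastic plate, 58 x 58 mm, 10 mm thick, with a round knob (16 mm across) in its middle, top of the knob 22 mm above the table; loose, lying level on the table. It fits mould_square_small. Origin: centre of its underside, z up.
- lid_square_small_top (a point): Top of the knob in the middle of lid_square_small, 22 mm above the table.
- lid_round: Round lid: white plastic plate, 88 mm across, 10 mm thick, with a round knob (16 mm across) in its middle, top of the knob 22 mm above the table; loose, lying level on the table. It fits mould_round. Origin: centre of its underside, z up.
- lid_round_top (a point): Top of the knob in the middle of lid_round, 22 mm above the table.
- switch_box: Grey switch box of the curing lamp, 130 (x) x 110 (y) x 50 mm high, fixed; a black block (70 x 50 x 25 mm high) on the middle of its top carries the toggle lever. It stands at the left or the right of the moulds. Origin: centre of its underside; its x axis points away from the robot (turned by up to 0.35 rad): the lever swings along it.
- lamp_switch (a joint): Angle of the toggle lever in rad: 0 = leaning 0.5 rad from upright towards the robot (-x of the switch box), 1.0 = its stop, leaning 0.5 rad away from the robot (+x). It starts between 0 and 0.2. It swings stiffly (about 1 N at the ball) and stays where it is left.
- lamp_switch_tip (a point): Centre of the steel ball (26 mm across) at the end of the toggle lever. The lever is a 10 mm rod, 70 mm from its pivot to this point; the pivot lies 72 mm above the table over the switch box's origin, its axis along the box's y. The ball's centre is about 133 to 142 mm above the table on its way.
- scales: Digital scales, grey, 140 x 110 x 36 mm high with a round steel pan, fixed, on the other side from the switch box. Not part of the work. Origin: centre of the underside.
- pouring_cup: White pouring cup, 60 mm across, 60 mm high, loose, among the moulds and lids; leave alone. Origin: centre of its underside.
- wax_tin: Flat steel wax tin, 72 mm across, 30 mm high, loose, among the moulds and lids; leave alone. Origin: centre of its underside.
- sanding_block: Cork sanding block, 70 x 110 x 35 mm, loose, at the far side; leave alone. Origin: centre of its underside.
- brush: Flat brush, 20 cm long, 42 mm wide, lying at the far side; leave alone. Origin: on the table under its middle, x along its length.
There are look-alikes about, which are no part of the job. What is shaped like the lid_square_large but purple is not meant. Leave any yellow look-alike of the mould_square_large alone.

How it is judged:
By the outcome, as a careful person would: the job done as asked, in the order asked, and still so for the second after the job is handed in, with the robot touching nothing.
It also fails if it takes over 62 s, if anything falls off the work surface, if the arm or the gripper's body presses on something with over 40 N, if the wrist force passes 120 N, or if a joint passes its speed limit or range.

## Working session

There is one attempt and no reset: what is moved stays moved. The work goes in short steps, Python scripts to look and compute and a shell command to move; the robot and the scene stay as the last step left them, time stands still between calls to the robot, and variables do not carry over. Pictures are saved under pics/ and viewed, at most 10 in all, crops included, and the job is handed in when it is done.

```bash
ls; mkdir -p pics
cat > h.py <<'E'
import numpy as np, cv2
from plant import env
def ray(cam,px,z):
    c=env.calibration(cam);K=np.array(c["camera_matrix"]);R=cv2.Rodrigues(np.array(c["rvec"],float))[0];t=np.array(c["tvec"],float).ravel()
    d=R.T@np.linalg.inv(K)@np.array([px[0],px[1],1.]);o=-R.T@t
    return o+d*(z-o[2])/d[2]
E
python3 - <<'E'
from h import *
s=env.state();print(s)
for c in("top","side"):
    cv2.imwrite(f"pics/{c}0.png",env.get_image(c))
for n,z in [("mould_square_large_mouth",25),("lid_square_large_top",22),("mould_square_small_mouth",25),("lid_square_small_top",22),("mould_round_mouth",25),("lid_round_top",22),("switch_box",0),("lamp_switch_tip",135),("pouring_cup",0),("scales",0)]:
    for d in env.spot_point("top",n)[:4]: print(n,round(d["p"],2),np.round(d["location"]),ray("top",d["location"],z).round())
print(env.calibration("top"))
E
```

```text
pics
{'time': 0.0, 'joint_positions': array([ 1.07777743,  0.52203964, -0.03633785,  1.59998963,  0.02119739,
        1.02109325, -0.11278473]), 'joint_vel': array([ 0.000163  ,  0.00092852, -0.00144468, -0.00071979,  0.00131538,
        0.00212969,  0.00072309]), 'tau': array([-1.87905830e-04, -9.27124929e+01,  1.97944544e+00, -3.69933772e+01,
        1.77636155e-02,  8.20868416e-03, -1.24265425e-04]), 'tool_pos': array([ 256.28415048, -569.64931785,  210.216233  ]), 'eef_rot': array([-5.50851419e-04,  9.77734641e-01,  2.09844333e-01, -1.55941906e-04]), 'wrist_force': array([ 0.79070757,  0.58623492, -0.12810177]), 'torque': array([-0.04196578,  0.00488992,  0.01916957]), 'grip_force': 0.0, 'finger_gap': 85.39619365756177}
mould_square_large_mouth 0.78 [291. 242.] [449.  74.  25.]
mould_square_large_mouth 0.77 [246. 285.] [331. 194.  25.]
lid_square_large_top 0.89 [352. 180.] [624. -88.  22.]
lid_square_large_top 0.75 [379. 296.] [ 312. -166.   22.]
mould_square_small_mouth 0.63 [228. 232.] [473. 247.  25.]
lid_square_small_top 0.89 [347. 247.] [440. -78.  22.]
mould_round_mouth 0.7 [234. 179.] [620. 236.  25.]
mould_round_mouth 0.46 [352. 185.] [609. -87.  25.]
lid_round_top 0.64 [403. 184.] [ 617. -228.   22.]
lid_round_top 0.53 [292. 243.] [448.  73.  22.]
switch_box 0.91 [172. 218.] [511. 410.   0.]
switch_box 0.62 [466. 210.] [ 548. -410.    0.]
lamp_switch_tip 0.61 [159. 226.] [481. 401. 135.]
pouring_cup 0.71 [292. 242.] [452.  75.   0.]
pouring_cup 0.38 [405. 184.] [ 618. -238.    0.]
scales 0.64 [351. 185.] [614. -88.   0.]
scales 0.6 [466. 210.] [ 551. -410.    0.]
scales 0.44 [406. 183.] [ 621. -240.    0.]
{'camera_matrix': array([[495.15437297,   0.        , 319.38436689],
       [  0.        , 495.15437297, 196.82377534],
       [  0.        ,   0.        ,   1.        ]]), 'rvec': array([ 2.1890582 , -2.14333302,  0.12535769]), 'tvec': array([ -11.11066366,  574.1086558 , 1319.65815662])}
```

Run:
```python
import cv2
a=cv2.imread("pics/top0.png")[120:330,120:500]
cv2.imwrite("pics/top0c.png",cv2.resize(a,None,fx=2.1,fy=2.1,interpolation=cv2.INTER_CUBIC))
```

```text
(no output)
```

View pics/top0c.png

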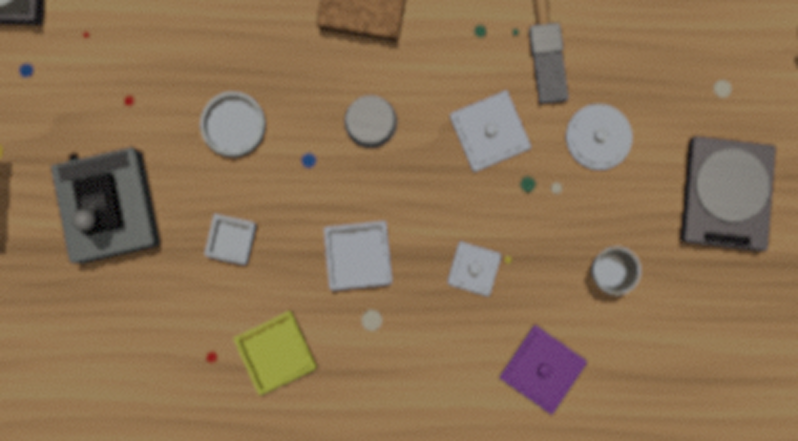

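View pics/side0.png

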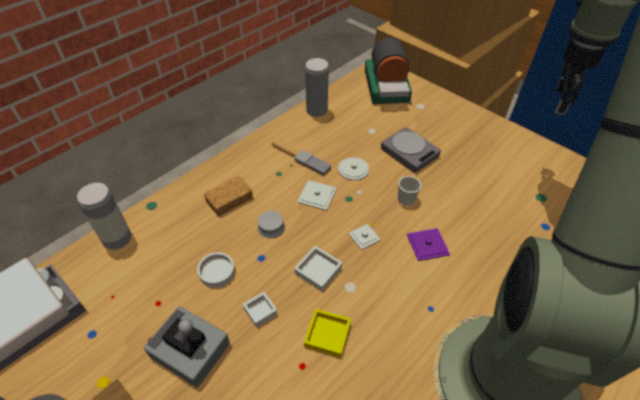

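Mould candidates in the top picture are white at [291,242], yellow at [246,285] and small white at [228,232]. The white one at [291,242] is the target: it measures about 80 mm and is white. Lid candidates are white at [352,180], purple at [379,296] and small white at [347,247]. The large white one at [352,180] is the target. The enlarged crop confirms both. The switch box is on the left at about [170,218], with its lever leaning towards the robot.

Run:
```python
from h import *
from scipy.optimize import least_squares
env.get_image("side");env.get_image("top")
def proj(cam,p):
    c=env.calibration(cam);return cv2.projectPoints(np.array([p],float),np.array(c["rvec"],float),np.array(c["tvec"],float),np.array(c["camera_matrix"],float),None)[0].ravel()
for cam in("top","side"):
  for n,z in [("mould_square_large_mouth",25),("lid_square_large_top",22),("lamp_switch_tip",135),("switch_box",0)]:
    for d in env.spot_point(cam,n)[:3]: print(cam,n,round(d["p"],2),np.round(d["location"],1),ray(cam,d["location"],z).round(1))
  for n,z in [("mould_square_large",25),("lid_square_large",10),("switch_box",50),("lamp_switch_tip",50)]:
    for d in env.cut_out(cam,n)[:3]:
      m=d["mask"].astype(np.uint8);v,u=np.nonzero(m)
      if len(u)<20: continue
      P=np.array([ray(cam,q,z)[:2] for q in zip(u,v)],np.float32)
      print(cam,"mask",n,round(d["p"],2),d["bbox"],[np.round(x,1) for x in cv2.minAreaRect(P)])
```

```text
top mould_square_large_mouth 0.91 [293.  241.5] [451.4  70.1  25. ]
top mould_square_large_mouth 0.8 [249.8 286. ] [329.9 183.   25. ]
top lid_square_large_top 0.81 [352.7 182. ] [618.5 -90.1  22. ]
top lid_square_large_top 0.8 [377.1 297.4] [ 306.4 -159.9   22. ]
top lamp_switch_tip 0.66 [158.2 225.2] [482.7 402.7 135. ]
top lamp_switch_tip 0.42 [346. 246.] [440.8 -67.6 135. ]
top lamp_switch_tip 0.28 [296.1 177.9] [609.6  61.3 135. ]
top switch_box 0.93 [168.  216.1] [514.9 420.2   0. ]
top mask mould_square_large 0.81 [278.3, 225.1, 305.9, 258.2] [array([452.4,  76.8]), array([81.6, 83.9]), np.float64(8.3)]
top mask mould_square_large 0.66 [335.9, 162.0, 372.0, 198.8] [array([619.6, -90.8]), array([83.6, 84.9]), np.float64(24.0)]
top mask mould_square_large 0.57 [234.8, 268.6, 271.1, 307.4] [array([327.1, 178.8]), array([77.8, 82.6]), np.float64(27.7)]
top mask lid_square_large 0.77 [333.8, 164.8, 369.5, 200.8] [array([621.5, -91.9]), array([85.3, 85.4]), np.float64(23.2)]
top mask lid_square_large 0.58 [357.3, 271.8, 401.4, 313.1] [array([ 311.8, -166.1]), array([89.6, 86.3]), np
[... 857 characters left out ...]
4, 91.4]), np.float64(27.9)]
side mask mould_square_large 0.71 [294.4, 244.0, 341.3, 290.3] [array([447.4,  84.3]), array([89. , 91.6]), np.float64(6.9)]
side mask lid_square_large 0.87 [297.2, 182.2, 335.2, 213.0] [array([617.3, -87.4]), array([86.1, 91.9]), np.float64(24.7)]
side mask lid_square_large 0.7 [410.2, 230.6, 451.0, 261.3] [array([ 307.4, -160. ]), array([85.3, 85.2]), np.float64(56.6)]Traceback (most recent call last):
  File "<stdin>", line 13, in <module>
  File "h.py", line 4, in ray
    c=env.calibration(cam);K=np.array(c["camera_matrix"]);R=cv2.Rodrigues(np.array(c["rvec"],float))[0];t=np.array(c["tvec"],float).ravel()
ValueError: time passes only in moves, steps and waits
```

Positions from both cameras: mould about (451,76), lid about (619,-91), box about (513,405) with yaw about 0.22, ball about (484,402,135). All sizes match the description. I'm setting out at z 210 with the gripper shut.

```bash
cat >> h.py <<'E'
from scipy.spatial.transform import Rotation as Rot
def go(x,y,z,n=8):
    s=env.state();q=np.asarray(s["eef_rot"]);R=Rot.from_quat(np.r_[q[1:],q[0]])
    d=R.inv().apply(np.array([x,y,z])-s["tool_pos"])/1000
    print("t",round(s["time"],2),"pos",s["tool_pos"].round(1),"j",s["joint_positions"].round(2),"F",s["wrist_force"].round(1),"d",d.round(4),"per row",(d/n).round(4),"tilt/yaw",R.as_euler("ZYX",degrees=True).round(1))
E
M='0.0272 -0.0234 0 0 0 0 0'; python3 -m handwheel '0.0272 -0.0234 0 0 0 0 0;0.0272 -0.0234 0 0 0 0 0;0.0272 -0.0234 0 0 0 0 0;0.0272 -0.0234 0 0 0 0 0;0.0272 -0.0234 0 0 0 0 0;0.0272 -0.0234 0 0 0 0 0;0.0272 -0.0234 0 0 0 0 0;0.0272 -0.0234 0 0 0 0 0'
python3 -c "
from h import *
go(451,76,210,16)"
```

```text
time: 2.25
tool_pos: [378.5, -308.7, 211.0]
eef_rot: [0.0, 0.978, 0.21, 0.0]
wrist_force: [0.9, 0.3, -0.5]
finger_gap: -0.1
grip_force: 0.0
t 2.25 pos [ 378.5 -308.7  211. ] j [ 0.66  0.31 -0.12  1.95  0.05  0.89 -0.63] F [ 0.9  0.3 -0.5] d [ 0.2239 -0.3211  0.0009] per row [ 0.014  -0.0201  0.0001] tilt/yaw [ 24.2  -0.  180. ]
```

```bash
python3 -m handwheel '0.028 -0.040 0 0 0 0 0;0.028 -0.040 0 0 0 0 0;0.028 -0.040 0 0 0 0 0;0.028 -0.040 0 0 0 0 0;0.028 -0.040 0 0 0 0 0;0.028 -0.040 0 0 0 0 0;0.028 -0.040 0 0 0 0 0;0.028 -0.040 0 0 0 0 0'
python3 -c "
from h import *
go(451,78,110,8)"
```

```text
time: 3.05
tool_pos: [451.2, 75.7, 211.1]
eef_rot: [0.0, 0.978, 0.21, 0.0]
wrist_force: [1.6, -1.0, 1.5]
finger_gap: -0.1
grip_force: 0.0
t 3.05 pos [451.2  75.7 211.1] j [-0.    0.27 -0.35  2.01  0.12  0.88 -1.57] F [ 1.6 -1.   1.5] d [ 0.0007 -0.0022  0.1011] per row [ 0.0001 -0.0003  0.0126] tilt/yaw [ 24.2  -0.  180. ]
```

```bash
python3 -m handwheel '0 -0.002 0.026 0 0 0 0;0 0 0.026 0 0 0 0;0 0 0.026 0 0 0 0;0 0 0.026 0 0 0 0;0 0 0.020 0 0 0 0;0 0 0.012 0 0 0 0;0 0 0 0 0 0 0'
python3 - <<'E'
from h import *
go(451,78,50)
a=env.get_image("top")[190:290,240:360];b=env.get_image("side")[190:310,250:394]
cv2.imwrite("pics/p1.png",np.hstack([cv2.resize(a,(400,333)),cv2.resize(b,(400,333))]))
E
```

```text
time: 3.75
tool_pos: [449.6, 75.5, 73.9]
eef_rot: [-0.0, 0.978, 0.21, -0.001]
wrist_force: [0.5, -0.5, 1.1]
finger_gap: 0.2
grip_force: 0.0
t 3.75 pos [449.6  75.5  73.9] j [-0.07  0.49 -0.29  2.13  0.26  0.55 -1.7 ] F [ 0.5 -0.5  1.1] d [ 0.0023 -0.0017  0.0239] per row [ 0.0003 -0.0002  0.003 ] tilt/yaw [ 2.42e+01  1.00e-01 -1.80e+02]
```

View pics/p1.png

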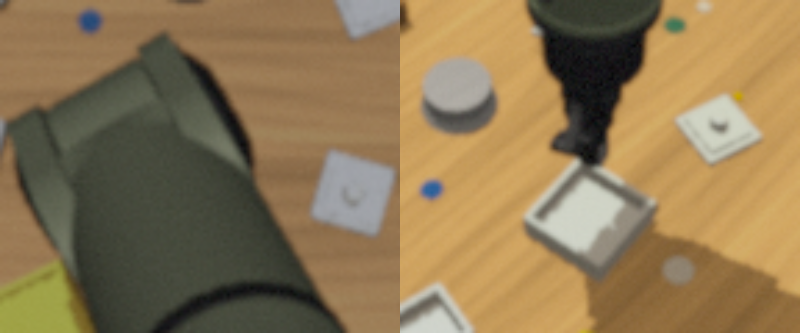

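The side view shows the shut fingers over the large white mould (mouth at about [590,215] in the composite), about 49 mm above the rim. I'll lower about 25 mm and hold.

```bash
python3 -m handwheel '0.002 -0.001 0.010 0 0 0 0;0 0 0.010 0 0 0 0;0 0 0.005 0 0 0 0;0 0 0 0 0 0 0;0 0 0 0 0 0 0;0 0 0 0 0 0 0;0 0 0 0 0 0 0;0 0 0 0 0 0 0'
python3 -m handwheel '0 0 0 0 0 0 0;0 0 0 0 0 0 0;0 0 0 0 0 0 0;0 0 0 0 0 0 0;0 0 0 0 0 0 0;0 0 0 0 0 0 0;0 0 0 0 0 0 0;0 0 0 0 0 0 0' >/dev/null
python3 -m handwheel '0 0 0 0 0 0 0;0 0 0 0 0 0 0;0 0 0 0 0 0 0;0 0 0 0 0 0 0;0 0 0 0 0 0 0;0 0 0 0 0 0 0;0 0 0 0 0 0 0;0 0 0 0 0 0 0' >/dev/null
python3 - <<'E'
from h import *
go(619,-91,210)
b=env.get_image("side")[190:310,250:394]
cv2.imwrite("pics/p2.png",cv2.resize(b,(500,416)))
E
```

```text
time: 4.65
tool_pos: [451.8, 77.3, 50.0]
eef_rot: [-0.0, 0.978, 0.21, 0.0]
wrist_force: [0.4, 0.8, -0.2]
finger_gap: 0.1
grip_force: 0.0
t 6.25 pos [451.6  77.3  49.8] j [-0.1   0.54 -0.26  2.14  0.29  0.49 -1.72] F [ 0.7 -0.4  0.3] d [ 0.0836  0.2221 -0.1602] per row [ 0.0104  0.0278 -0.02  ] tilt/yaw [  24.2    0.  -180. ]
```

View pics/p2.png

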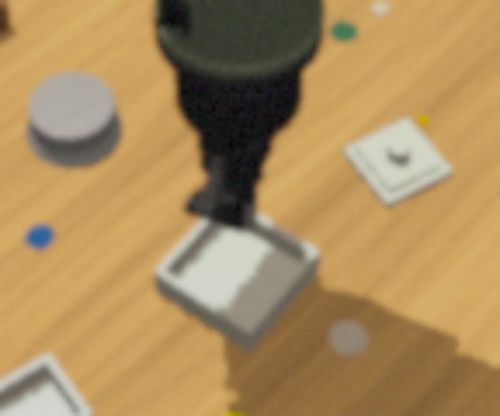

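Run:
```python
from h import *
c=env.calibration("side")
P=np.array([env.state()["tool_pos"],[451,77,25],[411,77,25],[451,117,25]],float)
uv=cv2.projectPoints(P,np.array(c["rvec"],float),np.array(c["tvec"],float),np.array(c["camera_matrix"],float),None)[0].reshape(-1,2)
print(uv,(uv-[250,190])*500/144)
im=env.get_image("side")
for u in uv[:2]: cv2.circle(im,tuple(int(v) for v in u.round()),0,(0,0,255),-1)
cv2.imwrite("pics/p3.png",cv2.resize(im[230:300,280:360],(640,560),interpolation=cv2.INTER_NEAREST))
for d in env.spot_point("side","mould_square_large_mouth")[:2]:print(d)
```

```text
[[318.15362527 257.94420316]
 [318.43194455 264.03414362]
 [330.97643442 274.25508959]
 [306.3119362  274.57831125]] [[236.64453219 235.91737208]
 [237.61091857 257.06299867]
 [281.16817508 292.55239442]
 [195.52755624 293.67469183]]
{'location': [316.4, 267.9], 'p': 0.86}
{'location': [325.4, 331.0], 'p': 0.71}
```

View pics/p3.png

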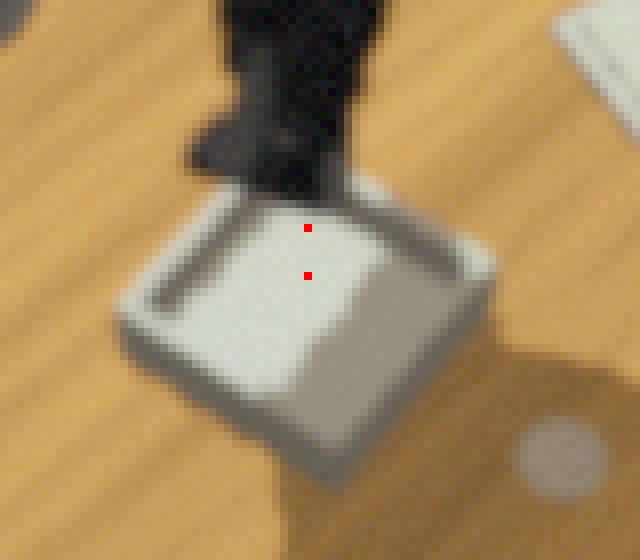

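The rim centre matches my estimate. The visible tip sits about 3 px above the projected TCP, so it may be about 10 mm high. I'll lower 8 mm more and hold again, which costs little time.

```bash
python3 -m handwheel '0 0 0.004 0 0 0 0;0 0 0.004 0 0 0 0;0 0 0 0 0 0 0;0 0 0 0 0 0 0;0 0 0 0 0 0 0;0 0 0 0 0 0 0;0 0 0 0 0 0 0;0 0 0 0 0 0 0'
python3 -m handwheel '0 0 0 0 0 0 0;0 0 0 0 0 0 0;0 0 0 0 0 0 0;0 0 0 0 0 0 0;0 0 0 0 0 0 0;0 0 0 0 0 0 0;0 0 0 0 0 0 0;0 0 0 0 0 0 0' >/dev/null
python3 -m handwheel '0 0 0 0 0 0 0;0 0 0 0 0 0 0;0 0 0 0 0 0 0;0 0 0 0 0 0 0;0 0 0 0 0 0 0;0 0 0 0 0 0 0;0 0 0 0 0 0 0;0 0 0 0 0 0 0' >/dev/null
python3 -m handwheel '0 0 -0.010 0 0 0 0;0 0 -0.025 0 0 0 0;0 0 -0.035 0 0 0 0;0 0 -0.040 0 0 0 0;0 0 -0.030 0 0 0 0;0 0 0 0 0 0 0'
python3 -c "
from h import *
go(619,-91,180)"
```

```text
time: 7.2
tool_pos: [451.7, 77.3, 41.9]
eef_rot: [-0.0, 0.978, 0.21, 0.0]
wrist_force: [0.0, -0.8, -0.2]
finger_gap: -0.4
grip_force: 0.0
time: 9.4
tool_pos: [453.3, 77.7, 186.0]
eef_rot: [0.0, 0.978, 0.21, 0.003]
wrist_force: [0.2, 0.7, -0.8]
finger_gap: 0.2
grip_force: 0.0
t 9.4 pos [453.3  77.7 186. ] j [-0.01  0.31 -0.36  2.04  0.15  0.82 -1.6 ] F [ 0.2  0.7 -0.8] d [0.0819 0.2218 0.0069] per row [0.0102 0.0277 0.0009] tilt/yaw [ 24.2  -0.3 179.9]
```

```bash
python3 -m handwheel '0.010 0.028 0 0 0 0 0;0.010 0.028 0 0 0 0 0;0.010 0.028 0 0 0 0 0;0.010 0.028 0 0 0 0 0;0.010 0.028 0 0 0 0 0;0.010 0.028 0 0 0 0 0;0.010 0.028 0 0 0 0 0;0.010 0.026 0 0 0 0 0' | head -2
python3 -m handwheel '0 0 0.015 0 0 0 0;0 0 0.030 0 0 0 0;0 0 0.030 0 0 0 0;0 0 0.020 0 0 0 0;0 0 0.010 0 0 0 0;0 0 0 0 0 0 0'|head -2
python3 -c "
from h import *
go(619.5,-91,45)
env.get_image('side')
for d in env.spot_point('side','lid_square_large_top')[:2]:print(d,ray('side',d['location'],22).round())
"
```

```text
time: 10.2
tool_pos: [616.1, -93.4, 181.8]
time: 10.8
tool_pos: [614.8, -91.9, 75.8]
t 10.8 pos [614.8 -91.9  75.8] j [ 0.22  0.69 -0.25  1.7   0.22  0.78 -1.28] F [0.3 0.3 1.1] d [0.0047 0.0012 0.0308] per row [0.0006 0.0001 0.0038] tilt/yaw [ 2.420e+01  1.000e-01 -1.799e+02]
{'location': [319.6, 189.0], 'p': 0.9} [616. -98.  22.]
{'location': [426.6, 238.9], 'p': 0.87} [ 313. -161.   22.]
```

```bash
python3 -m handwheel '0.0045 0.001 0.012 0 0 0 0;0 0 0.012 0 0 0 0;0 0 0.007 0 0 0 0;0 0 0.003 0 0 0 0;0 0 0 0 0 0 0;0 0 0 0 0 0 0;0 0 0 0 0 0 0;0 0 0 0 0 0 0'
python3 - <<'E'
from h import *
im=env.get_image("side")
cv2.imwrite("pics/p4.png",cv2.resize(im[150:230,270:370],(640,512),interpolation=cv2.INTER_NEAREST))
E
```

```text
time: 11.7
tool_pos: [620.4, -91.4, 43.1]
eef_rot: [0.0, 0.978, 0.21, 0.0]
wrist_force: [-0.9, -0.0, 0.1]
finger_gap: -0.2
grip_force: 0.0
```

View pics/p4.png

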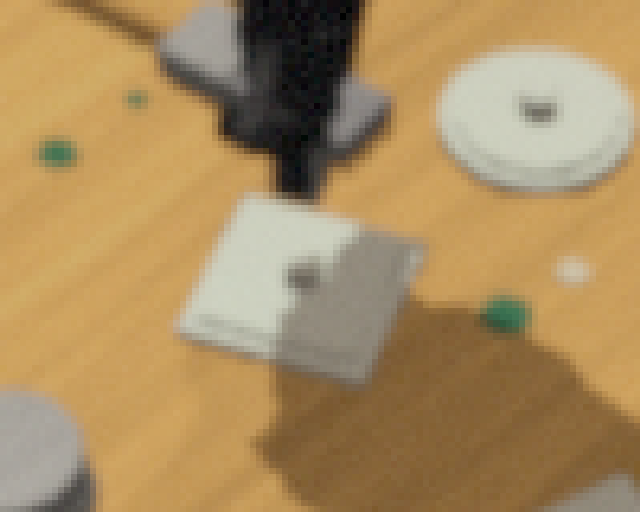

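Run:
```python
from h import *
c=env.calibration("side")
P=np.array([env.state()["tool_pos"],[619,-91,22],[619,-91,42],[579,-91,22],[619,-131,22],[451,77,25],[451,77,45]],float)
print((cv2.projectPoints(P,np.array(c["rvec"],float),np.array(c["tvec"],float),np.array(c["camera_matrix"],float),None)[0].reshape(-1,2)-[270,150])*6.4)
for z in(22,): print(ray("side",[270+303/6.4,150+268/6.4],z), ray("side",[270+297/6.4,150+198/6.4],43), ray("top",[120+490/2.1,120+130/2.1],22))
```

```text
[[298.38328131 218.6415233 ]
 [300.01501955 255.427896  ]
 [300.01351872 222.64328411]
 [369.72538532 305.23025384]
 [365.62898505 205.59681171]
 [309.96444512 729.81851914]
 [310.10423293 698.90332969]]
[613.15837037 -86.7628443   22.        ] [629.02202115 -99.53398351  43.        ] [618.76004215 -91.84984517  22.        ]
```

The tip again projects about 3 px high, the same offset as over the mould. Either way the tip is 20–33 mm above the knob and laterally centred, so I'll hold.

```bash
python3 -m handwheel '-0.002 0 0.003 0 0 0 0;0 0 0 0 0 0 0;0 0 0 0 0 0 0;0 0 0 0 0 0 0;0 0 0 0 0 0 0;0 0 0 0 0 0 0;0 0 0 0 0 0 0;0 0 0 0 0 0 0'|head -2
python3 -m handwheel '0 0 0 0 0 0 0;0 0 0 0 0 0 0;0 0 0 0 0 0 0;0 0 0 0 0 0 0;0 0 0 0 0 0 0;0 0 0 0 0 0 0;0 0 0 0 0 0 0;0 0 0 0 0 0 0' >/dev/null
python3 -m handwheel '0 0 0 0 0 0 0;0 0 0 0 0 0 0;0 0 0 0 0 0 0;0 0 0 0 0 0 0;0 0 0 0 0 0 0;0 0 0 0 0 0 0;0 0 0 0 0 0 0;0 0 0 0 0 0 0' |head -2
python3 -m handwheel '0 0 -0.010 0 0 0 0;0 0 -0.025 0 0 0 0;0 0 -0.040 0 0 0 0;0 0 -0.040 0 0 0 0;0 0 -0.040 0 0 0 0;0 0 -0.030 0 0 0 0;0 0 0 0 0 0 0' | head -2
python3 -c "
from h import *
go(440,250,225,10); go(425,385,225,10)"
```

```text
time: 12.55
tool_pos: [618.4, -92.2, 39.8]
time: 14.15
tool_pos: [618.3, -92.2, 39.8]
time: 14.85
tool_pos: [620.2, -92.3, 230.0]
t 14.85 pos [620.2 -92.3 230. ] j [ 0.24  0.51 -0.28  1.57  0.16  1.07 -1.23] F [-0.   0.8  0.4] d [-0.024  -0.3861  0.0035] per row [-0.0024 -0.0386  0.0004] tilt/yaw [ 24.2  -0.3 179.8]
t 14.85 pos [620.2 -92.3 230. ] j [ 0.24  0.51 -0.28  1.57  0.16  1.07 -1.23] F [-0.   0.8  0.4] d [ 0.0177 -0.5154  0.0033] per row [ 0.0018 -0.0515  0.0003] tilt/yaw [ 24.2  -0.3 179.8]
```

```bash
python3 -m handwheel '0.001 -0.043 0 0 0 0 0;0.001 -0.043 0 0 0 0 0;0.001 -0.043 0 0 0 0 0;0.001 -0.043 0 0 0 0 0;0.001 -0.043 0 0 0 0 0;0.001 -0.043 0 0 0 0 0;0.001 -0.043 0 0 0 0 0;0.001 -0.043 0 0 0 0 0' | head -2
python3 -m handwheel '0.002 -0.043 0 0 0 0 0;0.002 -0.043 0 0 0 0 0;0.002 -0.043 0 0 0 0 0;0.002 -0.043 0 0 0 0 0;0 0 0 0 0 0 0'|head -2
python3 - <<'E'
from h import *
go(425,389,117)
im=env.get_image("side");
for d in env.spot_point("side","lamp_switch_tip")[:2]:print(d,ray("side",d["location"],135).round())
cv2.imwrite("pics/p5.png",cv2.resize(im[260:400,110:270],(640,560)))
E
```

```text
time: 15.65
tool_pos: [483.5, 226.1, 225.1]
time: 16.15
tool_pos: [417.6, 390.3, 225.0]
t 16.15 pos [417.6 390.3 225. ] j [-0.54  0.45 -0.43  1.71  0.21  1.03 -2.18] F [-0.  -0.9 -0. ] d [0.0062 0.0046 0.108 ] per row [0.0008 0.0006 0.0135] tilt/yaw [  24.6    0.  -179.8]
{'location': [186.1, 324.6], 'p': 0.47} [485. 397. 135.]
```

View pics/p5.png

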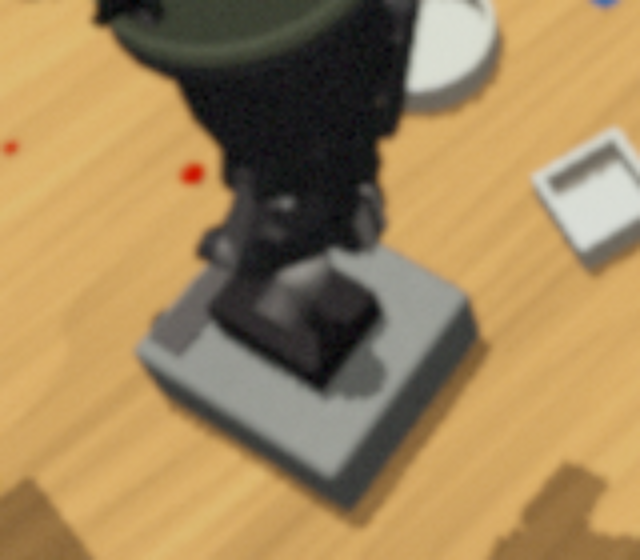

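```bash
python3 -m handwheel '0.001 0.0045 0.015 0 0 0 0;0 0 0.025 0 0 0 0;0 0 0.025 0 0 0 0;0 0 0.025 0 0 0 0;0 0 0.015 0 0 0 0;0 0 0.004 0 0 0 0;0 0 0 0 0 0 0'|head -5
python3 - <<'E'
from h import *
go(485,400,117,1)
im=env.get_image("side");im2=env.get_image("top")
cv2.imwrite("pics/p6.png",np.hstack([cv2.resize(im[280:380,130:230],(400,400)),cv2.resize(im2[170:270,110:210],(400,400))]))
E
```

```text
time: 16.95
tool_pos: [424.3, 380.8, 116.0]
eef_rot: [0.0, 0.978, 0.21, -0.0]
wrist_force: [-0.1, 0.1, 0.5]
finger_gap: 0.0
t 16.95 pos [424.3 380.8 116. ] j [-0.56  0.58 -0.38  1.82  0.29  0.8  -2.24] F [-0.1  0.1  0.5] d [ 0.0632  0.0074 -0.001 ] per row [ 0.0632  0.0074 -0.001 ] tilt/yaw [ 24.2   0.  180. ]
```

View pics/p6.png

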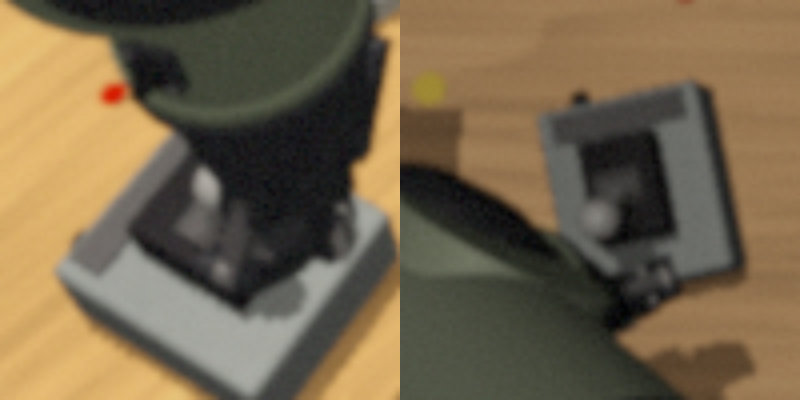

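Run:
```python
from h import *
c=env.calibration("top")
P=np.array([env.state()["tool_pos"],env.state()["tool_pos"]+[0,0,40],[485,400,135],[483,403,135]],float)
uv=cv2.projectPoints(P,np.array(c["rvec"],float),np.array(c["tvec"],float),np.array(c["camera_matrix"],float),None)[0].reshape(-1,2)
print((uv-[110,170])*4+[400,0],ray("top",[160.5,224.2],135))
```

```text
[[630.35435126 315.24313782]
 [610.76948001 314.8168107 ]
 [597.31154547 217.25058395]
 [592.32569382 220.34887226]] [485.34312057 397.09124417 135.        ]
```

```bash
python3 -m handwheel '0.0088 0.001 0 0 0 0 0;0.0088 0.001 0 0 0 0 0;0.0088 0.0015 0 0 0 0 0;0.0088 0.0018 0 0 0 0 0;0.0088 0.0018 0 0 0 0 0;0.0088 0.0018 0 0 0 0 0;0.0088 0.0018 0 0 0 0 0;0.0088 0.0018 0 0 0 0 0'|head -5
python3 - <<'E'
from h import *
go(524,406,117,1)
im=env.get_image("side");im2=env.get_image("top")
cv2.imwrite("pics/p7.png",np.hstack([cv2.resize(im[280:380,130:230],(400,400)),cv2.resize(im2[170:270,110:210],(400,400))]))
E
```

```text
time: 17.85
tool_pos: [494.1, 398.8, 115.8]
eef_rot: [0.0, 0.978, 0.21, -0.0]
wrist_force: [-0.8, -1.1, -0.0]
finger_gap: -0.2
t 17.85 pos [494.1 398.8 115.8] j [-0.53  0.67 -0.37  1.64  0.29  0.89 -2.16] F [-0.8 -1.1 -0. ] d [ 0.0302  0.0057 -0.0012] per row [ 0.0302  0.0057 -0.0012] tilt/yaw [  24.2    0.  -180. ]
```

View pics/p7.png

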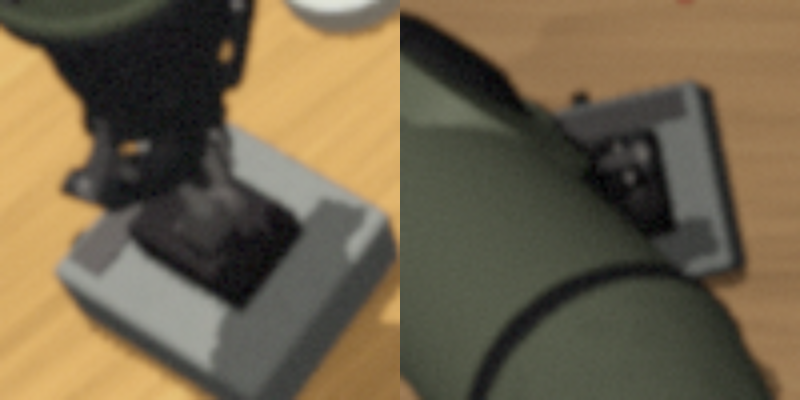

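```bash
for i in 1; do python3 -m handwheel '0.008 0.0016 0 0 0 0 0;0.008 0.0016 0 0 0 0 0;0.008 0.0016 0 0 0 0 0;0 0 0 0 0 0 0'|head -4; done
python3 -m handwheel '0.005 0.001 0 0 0 0 0;0 0 0 0 0 0 0'|head -4
python3 -m handwheel '0.003 0.0006 0 0 0 0 0;0 0 0 0 0 0 0'|head -4
```

```text
time: 18.35
tool_pos: [518.4, 404.2, 115.7]
eef_rot: [-0.0, 0.978, 0.209, 0.0]
wrist_force: [-0.5, -0.6, -0.1]
time: 18.55
tool_pos: [520.8, 405.2, 115.4]
eef_rot: [0.0, 0.978, 0.21, -0.002]
wrist_force: [-8.3, -3.5, 3.4]
time: 18.75
tool_pos: [521.4, 405.4, 115.0]
eef_rot: [0.001, 0.978, 0.211, -0.004]
wrist_force: [-23.2, -8.1, 9.1]
```

The force rose to 25 N at the expected end position, so the lever is on its stop. I'm backing off.

```bash
python3 -m handwheel '-0.010 -0.002 0 0 0 0 0;-0.015 -0.003 0 0 0 0 0;-0.020 -0.004 0 0 0 0 0;-0.025 -0.004 0 0 0 0 0;-0.015 0 -0.020 0 0 0 0;0 0 -0.035 0 0 0 0;0 0 -0.035 0 0 0 0;0 0 -0.020 0 0 0 0'|head -4
python3 -m handwheel '0 0.025 0 0 0 0 0;0 0.040 0 0 0 0 0;0 0.040 0 0 0 0 0;0 0.040 0 0 0 0 0;0 0.040 0 0 0 0 0;0 0.020 0 0 0 0 0;0 0 0 0 0 0 0;0 0 0 0 0 0 0'|head -4
python3 - <<'E'
from h import *
im=env.get_image("side");im2=env.get_image("top")
for c in("top","side"):
  for d in env.spot_point(c,"lamp_switch_tip")[:1]:print(c,d,ray(c,d["location"],134).round())
cv2.imwrite("pics/p8.png",np.hstack([cv2.resize(im[150:400,110:360],(400,400)),cv2.resize(im2[140:320,120:420],(400,240)) if 0 else cv2.resize(im2[120:320,120:320],(400,400))]))
E
```

```text
time: 19.55
tool_pos: [442.7, 383.7, 228.8]
eef_rot: [-0.001, 0.978, 0.21, 0.001]
wrist_force: [-0.4, 0.6, -0.2]
time: 20.35
tool_pos: [526.4, 196.2, 226.0]
eef_rot: [-0.0, 0.978, 0.21, 0.0]
wrist_force: [0.6, 0.5, 0.4]
top {'location': [156.1, 203.4], 'p': 0.67} [537. 411. 134.]
side {'location': [161.9, 310.4], 'p': 0.71} [542. 412. 134.]
```

View pics/p8.png

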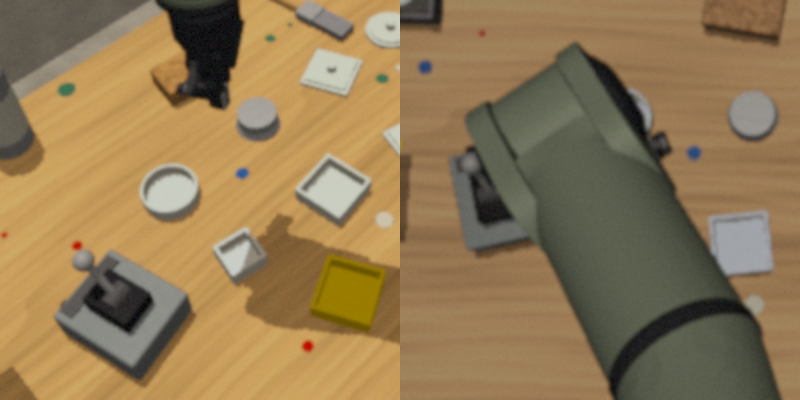

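The lever ball moved about 57 mm and now leans away from the robot ([84,260] in the left panel). That fits full travel from its start angle and agrees with the stop force. Moulds and lids look undisturbed, so I'm handing in.

```bash
python3 -c "
from plant import env
print(env.finish_job())"
```

```text
the job is handed in; nothing more can be done
None
```

I handed the job in at about 20 s: I pointed at the large white square mould and then its lid for at least two seconds each, pushed the lever to its far stop (about 25 N there), and moved clear with no contact seen on anything else.

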